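# Line the sockets up by size on the socket tray

### The job

Set the four loose steel sockets out on the blue tray in order of size, one standing upright and centred on each round black mark, with the largest next to the red end block and the smallest at the grey end. Leave the yellow tin and the orange cup of spark plugs where they are.

Things in the scene. Friction and masses are not known exactly. Their poses are not given: they have to be found in the camera images.
- socket_1: The largest of four loose bright steel wrench sockets: a plain upright cylinder 56 mm in outer diameter and 68 mm tall, standing on the bench, with a dark hexagon on its top face. Origin: centre of its underside, z up along its axis.
- socket_2: The second largest of four loose bright steel wrench sockets: a plain upright cylinder 43 mm in outer diameter and 60 mm tall, standing on the bench, with a dark hexagon on its top face. Origin: centre of its underside, z up along its axis.
- socket_3: The second smallest of four loose bright steel wrench sockets: a plain upright cylinder 31 mm in outer diameter and 52 mm tall, standing on the bench, with a dark hexagon on its top face. Origin: centre of its underside, z up along its axis.
- socket_4: The smallest of four loose bright steel wrench sockets: a plain upright cylinder 20 mm in outer diameter and 44 mm tall, standing on the bench, with a dark hexagon on its top face. Origin: centre of its underside, z up along its axis.
- tray: Fixed blue tray, 84 (x) by 390 mm (y), 8 mm thick, flat on the bench. Origin: centre of its underside; flat top 8 mm above. Four alike black marks with white rims (68 mm across, printed flat) in a row along its y axis at x = 0, y = -120, -40, 40, 120 mm. End blocks (72 by 22 mm, 14 mm tall) fixed on it at y = 175 and -175 mm, one red, one grey; which end is red varies.
- red_end: The red end block fixed on top of the tray at one of its two ends (72 by 22 mm, 14 mm tall). Origin: centre of its underside, level with the tray's top, 55 mm from the centre of the nearest mark.
- grease_tin: Bystander: loose yellow tin, 64 mm diameter, 75 mm tall, to the robot's left of the tray. Origin: centre of its underside.
- spark_plug_cup: Bystander: loose orange cup holding two spark plugs, up to 66 mm diameter, 60 mm tall (the plugs stand up to 72 mm), to the robot's right of the tray. Origin: centre of its underside.
Mind the look-alikes: they are no part of the job. Leave any green or pink look-alike of the socket_3 alone.

How it is judged:
By the outcome, as a careful person would: the job done as asked, in the order asked, and still so for the second after the job is handed in, with the robot touching nothing.
It also fails if it takes over 88 s, if anything falls off the work surface, if the arm or the gripper's body presses on something with over 40 N, if the wrist force passes 120 N, or if a joint passes its speed limit or range.

### The arm

A 6-joint arm with a two-finger parallel gripper is mounted at the origin on the work surface. World frame = base frame: x ahead of the robot, y to its left, z up, the work surface at z = 0. Lengths are in m, angles in rad, forces in N, time in s.
With the tool pointing down it reaches from about 0.35 to 0.775 m from the base axis. Payload 7.3 kg.
Tool frame: the origin (TCP) lies at the very end of the fingers, on their centre line; the grasp point (between the pads) lies robot.pinch_z behind it (robot.pinch_z is the distance from the TCP to the grasp point, in m); y points along the fingers, z is the direction in which the jaws open and shut, and the axes are right-handed (so a half turn about y gives the same grasp; the last joint's range is limited). The gripper opens to 92 mm and grips with 3 to 60 N. Pads are 19 mm wide; open, the fingers measure 130 mm over their backs; the gripper's body (75 mm by 190 mm) begins 47 mm behind the grasp point.
Start: joints at [-1.466, 0.342, 1.524, -0, 1.275, -0.146], TCP at [0.13, -0.509, 0.227] pointing down, gripper open.
Joint ranges: [-2.53, 2.53], [-0.77, 2.02], [0.04, 2.7], [-1, 4.14], [0.28, 2.66], [-3.11, 3.11]. Speed limits (rad/s): [2.57, 2.57, 3.14, 3.14, 3.14, 3.14].

### API

Orientations are given as [roll, pitch, yaw] about the fixed x, y, z axes, in that order (R = Rz(yaw) Ry(pitch) Rx(roll)).
In Python, from cell import status, viewer, robot gives the robot as it stands. The module is installed in compiled form; this text tells all that it offers.
- The arm moves only by the shell command python3 -m pendant 'ROWS' [FORCE]. ROWS is JSON, a list that holds one entry, the list of rows, each a list of 7 numbers: the shift along the tool's x, y, z in cm, then the turn, a rotation vector about the tool's x, y, z in rad, then the finger opening in cm, from 0 to 9.18. A call has 1 to 20 rows; each row is the pose to reach, as a shift and turn from the pose commanded when the call began, along the tool's axes at that moment; what a row does not reach only later rows make up. A row lasts 1/10 s, in which the tool goes at most 50 mm and 8.59 degrees, less where a joint would pass 70% of its speed; a pose out of reach is approached as far as the arm can. A call with a gripper value outside its range is refused whole. The fingers move at their own pace and stop on an object; FORCE is the grip in N (left out, the last holds). Time passes only in rows, so rows that repeat a pose let the fingers close. It gives the time, the measured TCP pose, the force and the opening at its end, in the units of the state.
- status.observe(): the state, without advancing time (a new reading comes with each control period).
- viewer.read_camera(name): name is "side" or "top" or "wrist"; returns a dict with "image" (384x512x3 uint8, red, green, blue), "range_z" (384x512 float32, m along the optical axis (not along the pixel's ray), 0 where there is no reading), "fx", "fy", "cx", "cy" (pixels), "distortion" ([k1, k2, p1, p2, k3] as OpenCV has them; the pictures are not rectified), "camera_from_world" (4x4, takes a point from world to camera coordinates). Camera axes: x right, y up, looking along -z (the intrinsics and any distortion apply to the point x, -y, -z); pixel columns grow to the right and rows downward; lengths in m; the calibration is good to about 2 mm. A picture is of the moment at which its call begins.
- robot.hand_in(): hands the job in, once; it reports no verdict.
The state is a dict: "time": time; "qpos": joint angles; "qvel": joint speeds; "joint_efforts": joint torques, N m; "tool_pos": TCP position; "tool_rot": TCP orientation; "contact_force": force on the tool from outside, world axes, zero at the start; "torque": the same for the moment, N m; "opening": finger opening in m.
Only numpy, scipy, OpenCV 4.12 (cv2) and the standard library are available. Lean on these libraries where they do the work, as an engineer would, in place of code of your own. Each camera call takes 0.05 s, during which the arm holds its last target. There are 200 camera calls.

## Working session

There is one attempt and no reset: what is moved stays moved. The work goes in short steps, Python scripts to look and compute and a shell command to move; the robot and the scene stay as the last step left them, time stands still between calls to the robot, and variables do not carry over. Pictures are saved under pics/ and viewed, about 12 in all and at most 16, crops included, and the job is handed in when it is done.

```bash
mkdir -p pics
python3 - <<'E'
from cell import status, viewer, robot
import cv2,numpy as np
print(status.observe(), robot.pinch_z)
for n in ("top","side"):
    c=viewer.read_camera(n); cv2.imwrite(f"pics/{n}0.png",c["image"][:,:,::-1])
    print(n,c["fx"],c["fy"],c["cx"],c["cy"],c["distortion"],np.round(c["camera_from_world"],3).tolist(), (c["range_z"]>0).mean())
E
```

```text
{'time': 0.0, 'qpos': array([-1.46600270e+00,  3.42731192e-01,  1.52501176e+00, -5.60533005e-06,
        1.27535907e+00, -1.45997503e-01]), 'qvel': array([ 0.0016311 ,  0.00056773,  0.00033501, -0.00016211,  0.00088689,
        0.00112587]), 'joint_efforts': array([ 8.57276555e-04, -4.31233120e+01, -2.44215077e+01,  7.19149341e-02,
        5.59598836e-02, -1.29457976e-04]), 'tool_pos': array([ 0.13026909, -0.50817577,  0.22604238]), 'tool_rot': array([-1.57229042e+00,  2.14279104e-04, -2.89080005e+00]), 'contact_force': array([-0.53115507,  0.36238348,  0.3882261 ]), 'torque': array([-0.0271241 , -0.02819664, -0.03753743]), 'opening': 0.09182696532349827} 0.0188
top 415.6802781294765 415.6802781294765 253.96050469367242 189.74287885315835 [-0.1088823  0.         0.         0.         0.       ] [[0.029, -1.0, -0.002, -0.02], [0.997, 0.028, 0.077, -0.554], [-0.077, -0.004, 0.997, -1.244], [0.0, 0.0, 0.0, 1.0]] 0.9960479736328125
side 442.2304942146795 442.2304942146795 258.2667572466518 188.05592855700576 [-0.08240883  0.          0.          0.          0.        ] [[0.972, -0.234, -0.013, -0.551], [0.124, 0.467, 0.876, -0.12], [-0.199, -0.853, 0.483, -0.999], [0.0, 0.0, 0.0, 1.0]] 0.9959920247395834
```

View pics/top0.png

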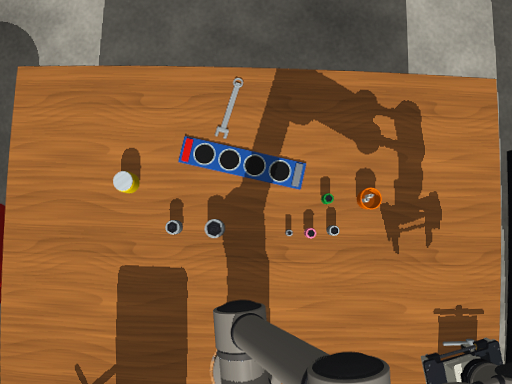

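View pics/side0.png

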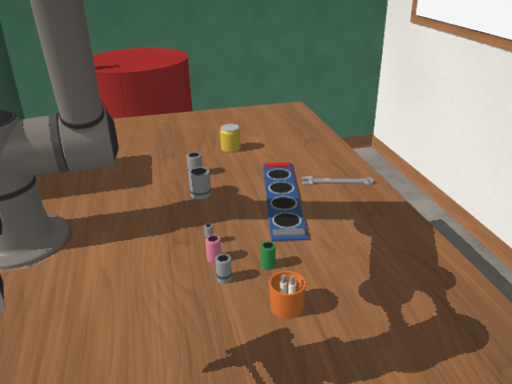

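Top view: the red end is at the left (px 187,149) and the marks are at (204,154), (230,159), (255,165) and (280,171). Sockets are S2 (173,227), S1 (214,228), S4 (289,232) and S3 (334,230). The pink look-alike is at (311,233) and the green one at (328,198).

```bash
cat > h.py <<'E'
from cell import status, viewer, robot
import cv2,numpy as np
from scipy.spatial.transform import Rotation as R
def K(c): return np.array([[c["fx"],0,c["cx"]],[0,c["fy"],c["cy"]],[0,0,1.]])
def cast(c,uv,z):
    "pixels -> world points on the plane at height z"
    n=cv2.undistortPoints(np.float64(uv).reshape(-1,1,2),K(c),np.array(c["distortion"]))[:,0]
    T=np.linalg.inv(c["camera_from_world"]); d=np.c_[n[:,0],-n[:,1],-np.ones(len(n))]@T[:3,:3].T
    o=T[:3,3]; return o+d*((z-o[2])/d[:,2])[:,None]
def cloud(c):
    h,w=c["range_z"].shape; uv=np.stack(np.meshgrid(np.arange(w),np.arange(h)),-1).reshape(-1,2)
    n=cv2.undistortPoints(np.float64(uv).reshape(-1,1,2),K(c),np.array(c["distortion"]))[:,0]
    r=c["range_z"].reshape(-1,1); p=np.c_[n[:,0],-n[:,1],-np.ones(len(n))]*r
    T=np.linalg.inv(c["camera_from_world"]); return (p@T[:3,:3].T+T[:3,3]).reshape(h,w,3)
def toolR(): return R.from_euler("xyz",status.observe()["tool_rot"])
def marks(c,lo=60,hi=3000):
    "dark blobs inside the convex outline of the blue tray"
    im=cv2.cvtColor(c["image"],cv2.COLOR_RGB2HSV)
    b=cv2.inRange(im,(100,120,50),(125,255,255)); cs,_=cv2.findContours(b,0,2)
    hull=cv2.convexHull(max(cs,key=cv2.contourArea)); m=np.zeros_like(b); cv2.fillPoly(m,[hull],255)
    d=cv2.inRange(im[:,:,2],0,60)&m; n,_,s,ce=cv2.connectedComponentsWithStats(d)
    return [(ce[i],s[i,4]) for i in range(1,n) if lo<s[i,4]<hi]
E
python3 - <<'E'
from h import *
c=viewer.read_camera("top"); P=cloud(c); hsv=cv2.cvtColor(c["image"],cv2.COLOR_RGB2HSV)
for n,(u,v),h,rad in (("S1",(214,228),.068,14),("S2",(173,227),.060,11),("S3",(334,230),.052,8),("S4",(289,232),.044,7),("pink",(311,233),.052,9),("green",(328,198),.052,9),("tin",(124,181),.075,16),("cup",(370,199),.06,15)):
    w=P[v-rad:v+rad+1,u-rad:u+rad+1].reshape(-1,3); t=w[w[:,2]>h-.012]
    uv=np.argwhere(P[v-rad:v+rad+1,u-rad:u+rad+1,2]>h-.012)[:,::-1]+[u-rad,v-rad]
    q=cast(c,[uv.mean(0)],h)[0] if len(uv) else 0
    print(n,len(t),np.round(t[:,:2].mean(0),4),np.round((t[:,:2].max(0)+t[:,:2].min(0))/2,4),np.round(t[:,2].mean(),4),np.round(q,4))
M=[cast(c,[p],.008)[0] for p,a in marks(c)]
print(np.round(M,4),[a for p,a in marks(c)]); print(status.observe()["tool_pos"],toolR().as_matrix().round(3))
c=viewer.read_camera("side")
print("side",np.round([cast(c,[p],.008)[0] for p,a in marks(c,100)],4))
E
```

```text
S1 298 [0.4357 0.1066] [0.4352 0.0632] 0.0923 [0.4352 0.1087 0.068 ]
S2 180 [0.435  0.2317] [0.4352 0.1231] 0.0663 [0.4351 0.2331 0.06  ]
S3 88 [ 0.4386 -0.2407] [ 0.4404 -0.1346] 0.0658 [ 0.4382 -0.2434  0.052 ]
S4 36 [ 0.4291 -0.1072] [ 0.4387 -0.0638] 0.0775 [ 0.4289 -0.1097  0.044 ]
pink 91 [ 0.4299 -0.17  ] [ 0.4366 -0.0991] 0.0779 [ 0.429  -0.1732  0.052 ]
green 90 [ 0.5322 -0.2197] [ 0.5027 -0.1248] 0.079 [ 0.5335 -0.2243  0.052 ]
tin 356 [0.5654 0.3796] [0.5278 0.2029] 0.0838 [0.566  0.3825 0.075 ]
cup 157 [ 0.5345 -0.3363] [ 0.5132 -0.1966] 0.1128 [ 0.5381 -0.3507  0.06  ]
[[ 0.6633  0.1544  0.008 ]
 [ 0.6472  0.0758  0.008 ]
 [ 0.6317 -0.0028  0.008 ]
 [ 0.6163 -0.0805  0.008 ]] [np.int32(269), np.int32(270), np.int32(282), np.int32(279)]
[ 0.13026496 -0.50828642  0.22623464] [[-0.969 -0.     0.248]
 [-0.248  0.001 -0.969]
 [-0.    -1.    -0.001]]
side [[ 0.6633  0.1547  0.008 ]
 [ 0.6478  0.0762  0.008 ]
 [ 0.6311 -0.004   0.008 ]
 [ 0.6164 -0.0799  0.008 ]]
```

```bash
cat >> h.py <<'E'
PSI=np.deg2rad(-11.3)   # jaw direction, square to the tray's row
def plan(*targets,psi=PSI):
    "shift (cm) and turn (rad) in present tool axes to reach TCP points with the jaws along psi"
    s=status.observe(); A=R.from_euler("xyz",s["tool_rot"]); z=np.array([np.cos(psi),np.sin(psi),0]); y=np.array([0,0,-1.])
    B=R.from_matrix(np.c_[np.cross(y,z),y,z])
    for t in targets: print(np.round(A.inv().apply(np.array(t)-s["tool_pos"])*100,2).tolist(),np.round((A.inv()*B).as_rotvec(),3).tolist())
E
python3 -c "
from h import *
plan((.45,-.2,.2),(.435,.109,.2))"
```

```text
[-38.62, 2.66, -21.93] [0.001, -1.123, -0.001]
[-44.84, 2.68, -52.24] [0.001, -1.123, -0.001]
```

```bash
python3 -m pendant '[[[-38.6,2.7,-21.9,0,-1.123,0,9],[-38.6,2.7,-21.9,0,-1.123,0,9],[-38.6,2.7,-21.9,0,-1.123,0,9],[-38.6,2.7,-21.9,0,-1.123,0,9],[-38.6,2.7,-21.9,0,-1.123,0,9],[-38.6,2.7,-21.9,0,-1.123,0,9],[-38.6,2.7,-21.9,0,-1.123,0,9],[-38.6,2.7,-21.9,0,-1.123,0,9],[-38.6,2.7,-21.9,0,-1.123,0,9],[-44.8,2.7,-52.2,0,-1.123,0,9],[-44.8,2.7,-52.2,0,-1.123,0,9],[-44.8,2.7,-52.2,0,-1.123,0,9],[-44.8,2.7,-52.2,0,-1.123,0,9],[-44.8,2.7,-52.2,0,-1.123,0,9],[-44.8,2.7,-52.2,0,-1.123,0,9],[-44.8,2.7,-52.2,0,-1.123,0,9],[-44.8,2.7,-52.2,0,-1.123,0,9],[-44.8,2.7,-52.2,0,-1.123,0,9],[-44.8,2.7,-52.2,0,-1.123,0,9]]]' 40
python3 - <<'E'
from h import *
c=viewer.read_camera("wrist"); cv2.imwrite("pics/w1.png",c["image"][:,:,::-1])
plan((.435,.109,.021)); print(status.observe()["tool_pos"])
E
```

```text
time: 2.1
tool_pos: [0.435, 0.1068, 0.1996]
tool_rot: [-1.571, -0.0, -1.77]
contact_force: [-1.6, 0.3, -0.6]
opening: 0.0901
[-0.23, 17.86, -0.05] [0.0, -0.002, 0.0]
[0.43502066 0.10676298 0.19963393]
```

View pics/w1.png

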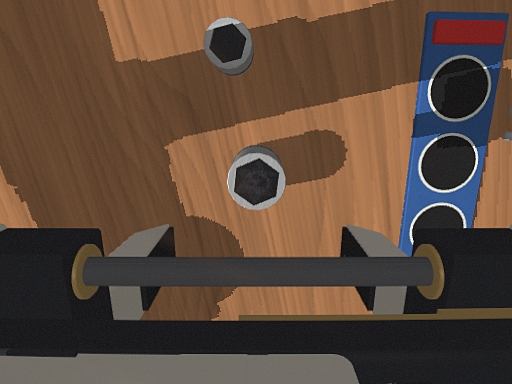

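The wrist view shows S1's top at (256,180), S2 at (228,43), and the marks at (458,88) and (448,162). I'll refine the positions from this view.

```bash
cat >> h.py <<'E'
def top(c,uv,h,r):
    "steel rim circle: dark hexagon centroid near uv, cast on the plane of the top face"
    u,v=uv; g=cv2.cvtColor(c["image"],cv2.COLOR_RGB2GRAY); d=cv2.inRange(g[v-r:v+r+1,u-r:u+r+1],0,75)
    n,l,s,ce=cv2.connectedComponentsWithStats(d); i=l[r,r]
    return ce[i]+[u-r,v-r], s[i,4], cast(c,[ce[i]+[u-r,v-r]],h)[0].round(4)
E
python3 - <<'E'
from h import *
c=viewer.read_camera("wrist")
print(top(c,(256,182),.068,30),top(c,(228,43),.06,24))
for p,a in marks(c,500,6000): print(p.round(1),a,cast(c,[p],.008)[0].round(4))
E
```

```text
(array([255.90266667, 181.44933333]), np.int32(1500), array([0.4347, 0.1126, 0.068 ])) (array([227.14913958,  42.98183556]), np.int32(1046), array([0.4343, 0.2363, 0.06  ]))
[458.9  87.8] 2670 [0.6633 0.1566 0.008 ]
[448.  162.2] 2224 [0.6478 0.0783 0.008 ]
[436.4 226.1] 1572 [0.6308 0.0037 0.008 ]
```

```bash
python3 -m pendant '[[[-0.4,5,0,0,0,0,9],[-0.4,10,0,0,0,0,9],[-0.4,14,0,0,0,0,9],[-0.4,17,0,0,0,0,9],[-0.4,17.9,0,0,0,0,9],[-0.4,17.9,0,0,0,0,9],[-0.4,17.9,0,0,0,0,5],[-0.4,17.9,0,0,0,0,5],[-0.4,17.9,0,0,0,0,5],[-0.4,17.9,0,0,0,0,5],[-0.4,17.9,0,0,0,0,5],[-0.4,17.9,0,0,0,0,5]]]' 40
python3 - <<'E'
from h import *
c=viewer.read_camera("wrist"); cv2.imwrite("pics/w2.png",c["image"][:,:,::-1])
plan((.435,.111,.15),(.6633,.1555,.15),(.6633,.1555,.031))
E
```

```text
time: 3.4
tool_pos: [0.4353, 0.1123, 0.0212]
tool_rot: [-1.571, -0.0, -1.768]
contact_force: [-2.7, 0.7, 6.4]
opening: 0.0557
[0.13, -12.88, -0.0] [0.0, 0.0, 0.0]
[-8.7, -12.89, 21.51] [0.0, 0.0, 0.0]
[-8.7, -0.99, 21.52] [0.0, 0.0, 0.0]
```

View pics/w2.png

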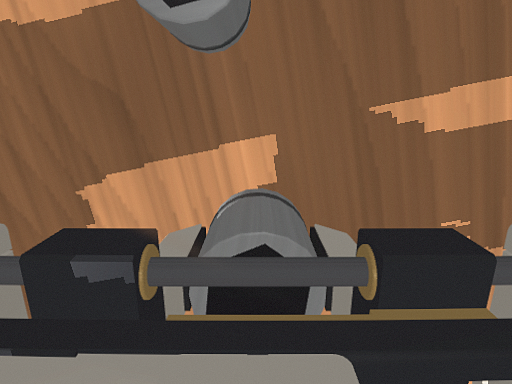

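S1 is gripped: the opening reads 55.7 mm and the socket sits centred between the pads.

```bash
python3 -m pendant '[[[0,-4,0,0,0,0,5],[0,-9,0,0,0,0,5],[-0.5,-12.9,1,0,0,0,5],[-2.5,-12.9,5.5,0,0,0,5],[-4.3,-12.9,10,0,0,0,5],[-6,-12.9,14.5,0,0,0,5],[-8,-12.9,19,0,0,0,5],[-8.7,-12.9,21.5,0,0,0,5],[-8.7,-12.9,21.5,0,0,0,5],[-8.7,-9,21.5,0,0,0,5],[-8.7,-6,21.5,0,0,0,5],[-8.7,-3.5,21.5,0,0,0,5],[-8.7,-2.2,21.5,0,0,0,5],[-8.7,-2.2,21.5,0,0,0,5]]]'
python3 - <<'E'
from h import *
c=viewer.read_camera("wrist"); cv2.imwrite("pics/w3.png",c["image"][:,:,::-1])
plan((.6633,.1555,.030))
E
```

```text
time: 4.85
tool_pos: [0.6611, 0.1552, 0.0399]
tool_rot: [-1.577, -0.002, -1.768]
contact_force: [0.2, -0.3, -6.1]
opening: 0.0557
[-0.03, 1.2, 0.07] [0.002, 0.0, 0.001]
```

View pics/w3.png

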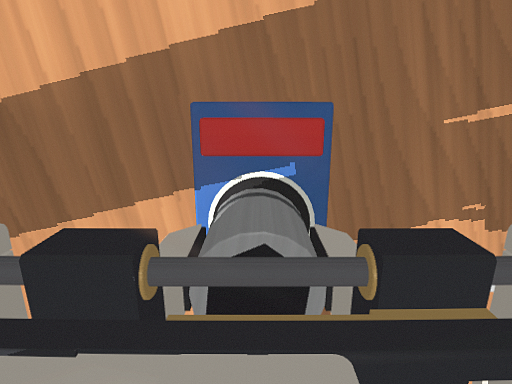

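```bash
python3 -m pendant '[[[0,0.5,0,0,0,0,5],[0,0.9,0,0,0,0,5],[0,1.2,0.1,0,0,0,5],[0,1.2,0.1,0,0,0,5],[0,1.2,0.1,0,0,0,5]]]'; python3 -c "
from h import *
plan((.6633,.1555,.0292))"
```

```text
time: 5.4
tool_pos: [0.6645, 0.1552, 0.0309]
tool_rot: [-1.571, -0.0, -1.768]
contact_force: [0.3, -0.8, -5.3]
opening: 0.0554
[-0.01, 0.17, -0.12] [-0.0, 0.0, 0.0]
```

```bash
python3 -m pendant '[[[0,0.15,-0.1,0,0,0,5],[0,0.2,-0.1,0,0,0,5],[0,0.2,-0.1,0,0,0,5],[0,0.2,-0.1,0,0,0,8],[0,0.2,-0.1,0,0,0,8],[0,0.2,-0.1,0,0,0,8],[0,0.2,-0.1,0,0,0,8],[0,-4,-0.1,0,0,0,8],[0,-9,-0.1,0,0,0,8],[0,-13,-0.1,0,0,0,8],[0,-13,-0.1,0,0,0,8]]]'; python3 -c "
from h import *
plan((.435,.235,.15),(.435,.235,.0175))"
```

```text
time: 6.5
tool_pos: [0.6668, 0.1559, 0.1686]
tool_rot: [-1.558, 0.004, -1.768]
contact_force: [0.7, -0.4, 0.3]
opening: 0.0798
[-3.21, 1.56, -24.3] [-0.013, 0.0, -0.004]
[-3.16, 14.81, -24.47] [-0.013, 0.0, -0.004]
```

```bash
python3 -m pendant '[[[-0.6,0,-4.5,0,0,0,8],[-1.2,0,-9,0,0,0,8],[-1.9,0,-14,0,0,0,8],[-2.5,0,-18.5,0,0,0,8],[-3,0,-22.5,0,0,0,8],[-3.2,1,-24.3,0,0,0,8],[-3.2,1.6,-24.3,0,0,0,8],[-3.2,1.6,-24.3,0,0,0,8],[-3.2,1.6,-24.3,0,0,0,8]]]'
python3 - <<'E'
from h import *
c=viewer.read_camera("wrist"); cv2.imwrite("pics/w4.png",c["image"][:,:,::-1])
t=viewer.read_camera("top"); cv2.imwrite("pics/t1.png",cv2.resize(t["image"][90:280,100:400,::-1],None,fx=2.6,fy=2.6,interpolation=2))
plan((.435,.235,.0175))
E
```

```text
time: 7.4
tool_pos: [0.4325, 0.2341, 0.1446]
tool_rot: [-1.57, -0.0, -1.768]
contact_force: [0.2, -0.4, -0.6]
opening: 0.08
[-0.14, 12.72, 0.21] [-0.001, -0.001, -0.0]
```

View pics/t1.png

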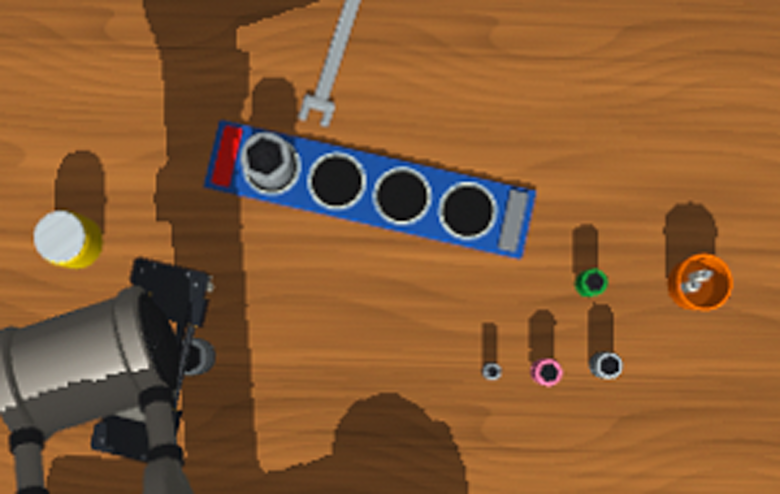

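View pics/w4.png

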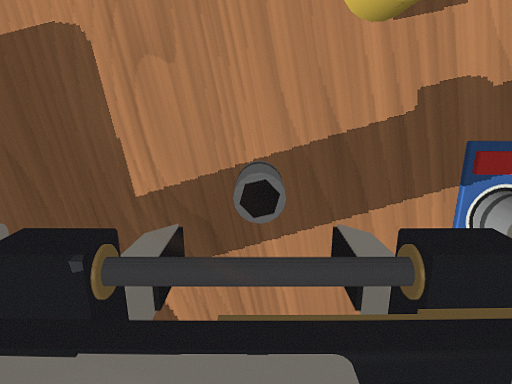

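S1 stands upright on the red-end mark. S2 is under the hand at wrist (259,198). Next I'll measure both.

Run:
```python
from h import *
t=viewer.read_camera("top"); w=viewer.read_camera("wrist")
print("S1",top(t,(203,150),.076,13),"S3",top(t,(334,230),.052,8),"S4",top(t,(289,232),.044,6))
print("S2 wrist",top(w,(259,200),.06,26)); print(status.observe()["tool_pos"])
```

```text
S1 (array([201.3986014, 149.6993007]), np.int32(143), array([0.6635, 0.1536, 0.076 ])) S3 (array([334.02631579, 230.18421053]), np.int32(38), array([ 0.4383, -0.2447,  0.052 ])) S4 (array([289.11111111, 232.66666667]), np.int32(9), array([ 0.4274, -0.1123,  0.044 ]))
S2 wrist (array([259.36049601, 198.10717449]), np.int32(1129), array([0.4345, 0.2365, 0.06  ]))
[0.43221818 0.23404939 0.14468916]
```

```bash
python3 -m pendant '[[[-0.2,4,0.2,0,0,0,8],[-0.2,8,0.2,0,0,0,8],[-0.2,11,0.2,0,0,0,8],[-0.2,12.7,0.2,0,0,0,8],[-0.2,12.7,0.2,0,0,0,8],[-0.2,12.7,0.2,0,0,0,8],[-0.2,12.7,0.2,0,0,0,3.8],[-0.2,12.7,0.2,0,0,0,3.8],[-0.2,12.7,0.2,0,0,0,3.8],[-0.2,12.7,0.2,0,0,0,3.8],[-0.2,12.7,0.2,0,0,0,3.8],[-0.2,12.7,0.2,0,0,0,3.8]]]' 30
python3 -c "
from h import *
s=status.observe()['tool_pos']; plan((.6475,.077,s[2]+.12),(.6475,.077,s[2]+.009))"
```

```text
time: 8.8
tool_pos: [0.434, 0.236, 0.018]
tool_rot: [-1.57, 0.0, -1.768]
contact_force: [0.4, -1.0, 2.5]
opening: 0.0425
[11.41, -11.99, 24.06] [-0.001, 0.0, -0.0]
[11.41, -0.89, 24.05] [-0.001, 0.0, -0.0]
```

```bash
python3 -m pendant '[[[0,-4,0,0,0,0,3.8],[0,-9,0,0,0,0,3.8],[0.5,-12,1,0,0,0,3.8],[2.3,-12,5,0,0,0,3.8],[4.2,-12,9,0,0,0,3.8],[6.2,-12,13,0,0,0,3.8],[8.1,-12,17,0,0,0,3.8],[10,-12,21,0,0,0,3.8],[11.4,-12,24,0,0,0,3.8],[11.4,-12,24,0,0,0,3.8],[11.4,-9,24,0,0,0,3.8],[11.4,-6,24,0,0,0,3.8],[11.4,-3.5,24,0,0,0,3.8],[11.4,-1.5,24,0,0,0,3.8],[11.4,-1.1,24,0,0,0,3.8],[11.4,-1.1,24,0,0,0,3.8],[11.4,-1.1,24,0,0,0,3.8]]]'; python3 -c "
from h import *
plan((.6475,.077,.0265))"
```

```text
time: 10.5
tool_pos: [0.6471, 0.0774, 0.0296]
tool_rot: [-1.57, 0.0, -1.768]
contact_force: [0.4, 0.5, -3.1]
opening: 0.0425
[0.03, 0.31, 0.05] [-0.001, 0.0, -0.0]
```

```bash
python3 -m pendant '[[[0,0.25,0,0,0,0,3.8],[0,0.35,0,0,0,0,3.8],[0,0.35,0,0,0,0,3.8],[0,0.35,0,0,0,0,7],[0,0.35,0,0,0,0,7],[0,0.35,0,0,0,0,7],[0,0.35,0,0,0,0,7],[0,-4,0,0,0,0,7],[0,-8,0,0,0,0,7],[0,-12,0,0,0,0,6],[0,-12,0,0,0,0,6],[0,-12,0,0,0,0,6]]]'; python3 -c "
from h import *
plan((.438,-.243,.145))"
```

```text
time: 11.7
tool_pos: [0.6472, 0.0772, 0.1498]
tool_rot: [-1.569, 0.0, -1.768]
contact_force: [-0.2, -0.5, -1.4]
opening: 0.0601
[35.49, 0.43, -14.25] [-0.002, 0.0, -0.0]
```

```bash
python3 -m pendant '[[[4.4,0.4,-1.8,0,0,0,6],[8.8,0.4,-3.6,0,0,0,6],[13.3,0.4,-5.4,0,0,0,6],[17.7,0.4,-7.2,0,0,0,6],[22.2,0.4,-9,0,0,0,6],[26.6,0.4,-10.8,0,0,0,6],[31,0.4,-12.6,0,0,0,6],[34,0.4,-13.8,0,0,0,6],[35.5,0.4,-14.3,0,0,0,6],[35.5,0.4,-14.3,0,0,0,6],[35.5,0.4,-14.3,0,0,0,6]]]'
python3 - <<'E'
from h import *
c=viewer.read_camera("wrist"); cv2.imwrite("pics/w5.png",c["image"][:,:,::-1])
t=viewer.read_camera("top"); print("S1",top(t,(202,150),.076,13),"S2",top(t,(229,156),.068,10))
plan((.438,-.243,.0135))
E
```

```text
time: 12.8
tool_pos: [0.4365, -0.2425, 0.1436]
tool_rot: [-1.573, 0.001, -1.769]
contact_force: [-0.3, -0.4, -0.1]
opening: 0.0605
S1 (array([201.83116883, 149.75974026]), np.int32(154), array([0.6633, 0.1523, 0.076 ])) S2 (array([228.3670412 , 155.44194757]), np.int32(267), array([0.6498, 0.0741, 0.068 ]))
[0.09, 13.05, 0.12] [0.001, 0.001, -0.001]
```

View pics/w5.png

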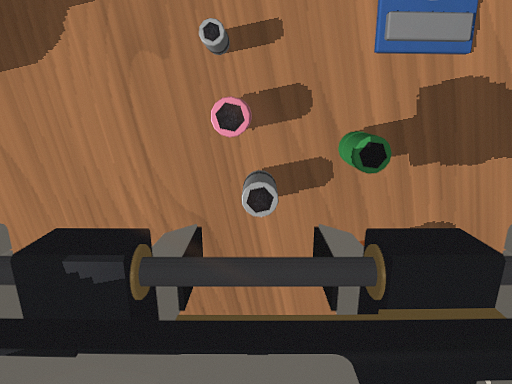

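S3 is at (260,200), S4 at (211,31), pink at (231,117) and green at (370,152).

Run:
```python
from h import *
w=viewer.read_camera("wrist")
print("S3",top(w,(260,200),.052,16),"S4",top(w,(211,31),.044,11))
```

```text
S3 (array([258.79012346, 200.10082305]), np.int32(486), array([ 0.4379, -0.243 ,  0.052 ])) S4 (array([210.62114537,  32.02643172]), np.int32(227), array([ 0.4275, -0.1103,  0.044 ]))
```

```bash
python3 -m pendant '[[[0.1,4,0.1,0,0,0,6],[0.1,8,0.1,0,0,0,6],[0.1,11,0.1,0,0,0,6],[0.1,13,0.1,0,0,0,6],[0.1,13,0.1,0,0,0,6],[0.1,13,0.1,0,0,0,6],[0.1,13,0.1,0,0,0,2.6],[0.1,13,0.1,0,0,0,2.6],[0.1,13,0.1,0,0,0,2.6],[0.1,13,0.1,0,0,0,2.6],[0.1,13,0.1,0,0,0,2.6],[0.1,13,0.1,0,0,0,2.6]]]' 20
python3 -c "
from h import *
s=status.observe()['tool_pos']; plan((.6315,-.0015,s[2]+.12),(.6315,-.0015,s[2]+.01))"
```

```text
time: 14.15
tool_pos: [0.438, -0.2444, 0.0152]
tool_rot: [-1.57, -0.0, -1.768]
contact_force: [-1.2, 0.5, 5.6]
opening: 0.0308
[-27.6, -12.0, 14.23] [-0.001, 0.0, 0.0]
[-27.6, -1.0, 14.22] [-0.001, 0.0, 0.0]
```

```bash
python3 -m pendant '[[[0,-4,0,0,0,0,2.6],[0,-9,0,0,0,0,2.6],[-1,-12,0.5,0,0,0,2.6],[-5,-12,2.6,0,0,0,2.6],[-9,-12,4.6,0,0,0,2.6],[-13,-12,6.7,0,0,0,2.6],[-17,-12,8.8,0,0,0,2.6],[-21,-12,10.8,0,0,0,2.6],[-25,-12,12.9,0,0,0,2.6],[-27.6,-12,14.2,0,0,0,2.6],[-27.6,-12,14.2,0,0,0,2.6],[-27.6,-9,14.2,0,0,0,2.6],[-27.6,-6,14.2,0,0,0,2.6],[-27.6,-3.5,14.2,0,0,0,2.6],[-27.6,-1.5,14.2,0,0,0,2.6],[-27.6,-1.1,14.2,0,0,0,2.6],[-27.6,-1.1,14.2,0,0,0,2.6],[-27.6,-1.1,14.2,0,0,0,2.6]]]'; python3 -c "
from h import *
plan((.6315,-.0015,.0235))"
```

```text
time: 15.95
tool_pos: [0.6316, -0.0018, 0.0267]
tool_rot: [-1.569, -0.0, -1.768]
contact_force: [0.2, 0.1, -0.7]
opening: 0.0305
[-0.02, 0.32, -0.02] [-0.002, -0.0, 0.0]
```

```bash
python3 -m pendant '[[[0,0.25,0,0,0,0,2.6],[0,0.32,0,0,0,0,2.6],[0,0.32,0,0,0,0,2.6],[0,0.32,0,0,0,0,6],[0,0.32,0,0,0,0,6],[0,0.32,0,0,0,0,6],[0,0.32,0,0,0,0,6],[0,-4,0,0,0,0,6],[0,-8,0,0,0,0,6],[0,-12,0,0,0,0,5],[0,-12,0,0,0,0,5],[0,-12,0,0,0,0,5]]]'; python3 -c "
from h import *
plan((.428,-.111,.14))"
```

```text
time: 17.15
tool_pos: [0.6315, -0.0013, 0.1467]
tool_rot: [-1.569, 0.0, -1.768]
contact_force: [-0.8, -0.4, -0.6]
opening: 0.0502
[14.74, 0.63, -17.81] [-0.002, 0.0, -0.0]
```

```bash
python3 -m pendant '[[[3,0.6,-3.6,0,0,0,5],[6,0.6,-7.2,0,0,0,5],[9,0.6,-10.8,0,0,0,5],[12,0.6,-14.4,0,0,0,5],[14,0.6,-17,0,0,0,5],[14.7,0.6,-17.8,0,0,0,5],[14.7,0.6,-17.8,0,0,0,5],[14.7,0.6,-17.8,0,0,0,5],[14.7,0.6,-17.8,0,0,0,5]]]'
python3 - <<'E'
from h import *
w=viewer.read_camera("wrist"); cv2.imwrite("pics/w6.png",w["image"][:,:,::-1])
g=cv2.cvtColor(w["image"],6)
for uv in ((258,200),(258,205),(255,195),(258,210)):
    print(top(w,uv,.044,14))
plan((.428,-.1105,.010))
E
```

```text
time: 18.05
tool_pos: [0.4289, -0.1102, 0.1394]
tool_rot: [-1.571, 0.0, -1.767]
contact_force: [0.1, -1.4, 0.3]
opening: 0.0502
(array([255.8375, 198.2625]), np.int32(160), array([ 0.4275, -0.1103,  0.044 ]))
(array([258.31886228, 206.87275449]), np.int32(668), array([ 0.4281, -0.1181,  0.044 ]))
(array([255.8375, 198.2625]), np.int32(160), array([ 0.4275, -0.1103,  0.044 ]))
(array([258.35595568, 211.68144044]), np.int32(722), array([ 0.4273, -0.1222,  0.044 ]))
[0.05, 12.94, -0.07] [-0.0, 0.001, -0.0]
```

View pics/w6.png

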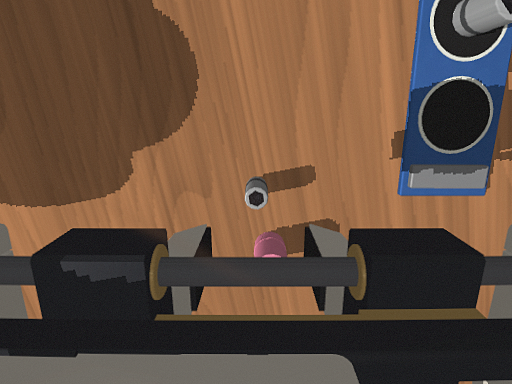

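S4 is at (256,198), straight below the tool. The pink look-alike at (270,245) is clear of the fingers.

```bash
python3 -m pendant '[[[0.05,4,-0.1,0,0,0,5],[0.05,8,-0.1,0,0,0,5],[0.05,11,-0.1,0,0,0,5],[0.05,12.9,-0.1,0,0,0,5],[0.05,12.9,-0.1,0,0,0,5],[0.05,12.9,-0.1,0,0,0,5],[0.05,12.9,-0.1,0,0,0,1.5],[0.05,12.9,-0.1,0,0,0,1.5],[0.05,12.9,-0.1,0,0,0,1.5],[0.05,12.9,-0.1,0,0,0,1.5],[0.05,12.9,-0.1,0,0,0,1.5],[0.05,12.9,-0.1,0,0,0,1.5]]]' 15
python3 -c "
from h import *
s=status.observe()['tool_pos']; plan((.6162,-.0795,s[2]+.12),(.6162,-.0795,s[2]+.01))"
```

```text
time: 19.3
tool_pos: [0.427, -0.1111, 0.0111]
tool_rot: [-1.57, -0.0, -1.768]
contact_force: [-0.4, -0.3, 5.8]
opening: 0.0197
[-6.8, -11.99, 17.95] [-0.001, 0.0, 0.0]
[-6.8, -0.99, 17.94] [-0.001, 0.0, 0.0]
```

```bash
python3 -m pendant '[[[0,-4,0,0,0,0,1.5],[0,-9,0,0,0,0,1.5],[-0.4,-12,1,0,0,0,1.5],[-2,-12,5,0,0,0,1.5],[-3.5,-12,9.5,0,0,0,1.5],[-5.2,-12,14,0,0,0,1.5],[-6.8,-12,18,0,0,0,1.5],[-6.8,-12,17.9,0,0,0,1.5],[-6.8,-9,17.9,0,0,0,1.5],[-6.8,-6,17.9,0,0,0,1.5],[-6.8,-3.5,17.9,0,0,0,1.5],[-6.8,-1.5,17.9,0,0,0,1.5],[-6.8,-1.1,17.9,0,0,0,1.5],[-6.8,-1.1,17.9,0,0,0,1.5],[-6.8,-1.1,17.9,0,0,0,1.5]]]'; python3 -c "
from h import *
plan((.6162,-.0795,.0193))"
```

```text
time: 20.8
tool_pos: [0.6161, -0.0795, 0.0228]
tool_rot: [-1.569, -0.0, -1.768]
contact_force: [0.2, 0.3, -1.4]
opening: 0.0195
[-0.0, 0.35, 0.01] [-0.002, 0.0, 0.0]
```

```bash
python3 -m pendant '[[[0,0.25,0,0,0,0,1.5],[0,0.35,0,0,0,0,1.5],[0,0.35,0,0,0,0,1.5],[0,0.35,0,0,0,0,5],[0,0.35,0,0,0,0,5],[0,0.35,0,0,0,0,5],[0,0.35,0,0,0,0,5],[0,-4,0,0,0,0,5],[0,-8,0,0,0,0,5],[0,-12,0,0,0,0,5],[4,-15,-4,0,0,0,5],[8,-18,-8,0,0,0,5],[10,-20,-12,0,0,0,5],[10,-20,-16,0,0,0,5],[10,-20,-16,0,0,0,5],[10,-20,-16,0,0,0,5],[10,-20,-16,0,0,0,5]]]'
python3 - <<'E'
from h import *
t=viewer.read_camera("top"); w=viewer.read_camera("wrist"); s=viewer.read_camera("side")
cv2.imwrite("pics/t2.png",cv2.resize(t["image"][120:220,160:350,::-1],None,fx=4,fy=4,interpolation=2))
cv2.imwrite("pics/s2.png",cv2.resize(s["image"][130:320,180:380,::-1],None,fx=3,fy=3,interpolation=2))
cv2.imwrite("pics/w7.png",w["image"][:,:,::-1])
E
```

```text
time: 22.5
tool_pos: [0.44, -0.1461, 0.2218]
tool_rot: [-1.569, -0.0, -1.768]
contact_force: [-0.7, -0.1, -0.0]
opening: 0.0502
```

View pics/t2.png

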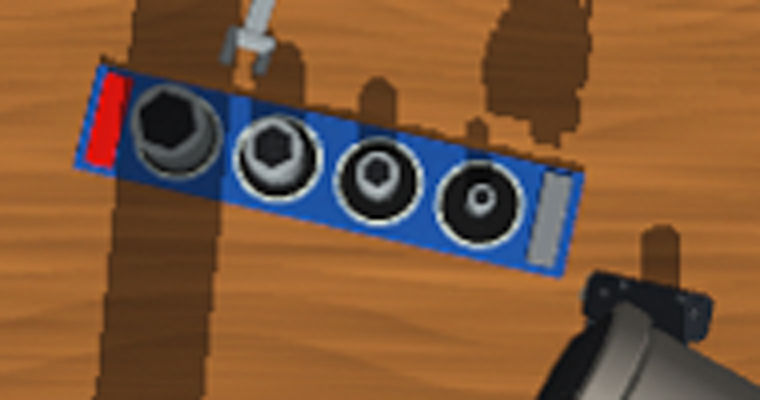

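View pics/s2.png

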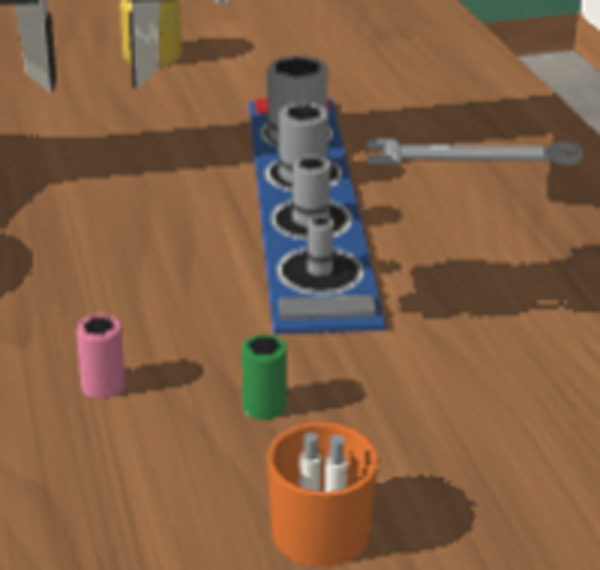

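View pics/w7.png

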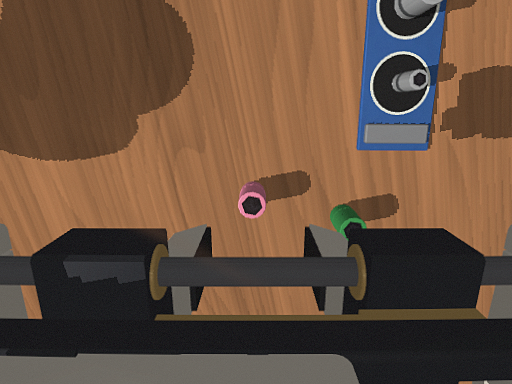

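All four sockets stand upright and in order. Next I'll check centring from the hexagon centres in the top crop: (168,118), (274,143), (378,172) and (482,198).

Run:
```python
from h import *
def show(n,c,off,k,L):
    for (x,y),h,m in zip(L,(.076,.068,.06,.052),((.6633,.1545),(.6475,.076),(.6316,-.0025),(.6163,-.0805))):
        p=cast(c,[((x+.5)/k-.5+off[0],(y+.5)/k-.5+off[1])],h)[0,:2]
        print(n,p.round(4),"err mm",((p-m)*1000).round(1))
show("top",viewer.read_camera("top"),(160,120),4,((168,118),(274,143),(378,172),(482,198)))
show("side",viewer.read_camera("side"),(180,130),3,((298,67),(304,112),(311,163),(319,220)))
```

```text
top [0.6652 0.153 ] err mm [ 1.9 -1.5]
top [0.65   0.0748] err mm [ 2.5 -1.2]
top [ 0.6317 -0.0025] err mm [0.1 0. ]
top [ 0.6155 -0.0805] err mm [-0.8 -0. ]
side [0.664  0.1525] err mm [ 0.7 -2. ]
side [0.6478 0.0762] err mm [0.3 0.2]
side [ 0.6315 -0.0013] err mm [-0.1  1.2]
side [ 0.6155 -0.0781] err mm [-0.8  2.4]
```

All four are within about 2 mm, which is at the calibration limit, so I'm handing in.

```bash
python3 -c "
from h import *
robot.hand_in(); print(status.observe()['time'])"
```

```text
the job is handed in; nothing more can be done
the job is handed in; nothing more can be done
```

I set the four sockets on the tray marks from largest at the red end to smallest at the grey end, and handed the job in at about 23 s. The grease tin, the spark plug cup and the green and pink look-alikes were not touched.

- **Upright and in order:** the last top and side pictures show all four sockets standing upright on their marks, and the hand well clear of them.
- **Centring:** every socket measured within about 3 mm of its mark centre, close to the cameras' 2 mm calibration. The two views disagreed by up to about 2.5 mm per axis. For example, socket_2 is 2.5 mm off in x from the top but 0.3 mm from the side, and socket_4 is 0 mm off in y from the top but 2.4 mm from the side.
- **One failed check:** an early automatic reading of socket_2 on the tray was unusable because its dark hexagon merged with the black mark. I replaced it with hexagon centres read by eye from the final pictures.
- **Forces:** the readings printed after each move stayed below about 7 N per axis.

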